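# Erase a memory stick: load the drawer, shut it, hold the plunger half-way

### The job

Take the memory stick from the roof of the desktop eraser, put it into the eraser's open drawer and let go of it, push the drawer fully shut, then press the round hold-to-run plunger on top of the eraser with your closed fingertips, half-way down (10 mm of its 20 mm, when the ring round it is level with the collar), and keep it there: hold it at least two seconds and finish while still holding it. Do not press the plunger while the drawer is open and never push it to the bottom, which trips the cut-out. Mind the lamp that stands in front of the robot, and leave the binder clip and the note pad where they lie.

Things in the scene. Friction and masses are not known exactly. Their poses are not given: they have to be found in the camera images.
- usb_stick: Memory stick, a flat bar 16 x 53 x 8 mm (its x, y, z; dark case with a bare metal plug at one end), 16 to 28 g, lying flat on the left part of the eraser's roof, 60 mm above the desk, turned any way. Origin: centre of its underside; its long axis is its y.
- eraser: Desktop eraser: painted metal box fixed to the desk, 130 mm deep (its x), 180 wide (y), 60 high, a drawer in its front, a plunger on the right part of its flat roof. Origin: centre of its underside on the desk; its front faces its own -x, toward the robot. The plunger's axis is at x 15, y -48 mm; round it a collar 68 mm across, top 72 mm above the desk. The shut drawer's pull face is at x -80 mm.
- drawer (a joint): Slide of the eraser's drawer in m: 0 is fully shut, grows as it is drawn out to the front (along the eraser's -x), at most 0.100; it starts open by 0.080 to 0.095. It stays where it is left and takes about 2 N to push; a rigid stop ends it at 0.
- drawer_pull (a point): Middle of the flat front face of the drawer's pull strip (90 mm wide, 12 high), 36 mm above the desk: the place to push. The strip stands 7 mm out from the front panel, which is 8 mm thick, 174 mm wide and spans 10 to 54 mm above the desk. Axes as the eraser's: pushing along +x shuts the drawer.
- drawer_floor (a point): Point on the tray floor in the drawer, midway across, 42 mm behind the front panel's inner face, 17 mm above the desk; axes as the eraser's. Tray open above, inside 120 mm wide and 106 long (42 before this point, 64 behind). Above its floor: side walls 22 mm, panel 37 mm, eraser's roof 35 mm. With the drawer open by q only the front q mm of the tray is clear of the roof.
- plunger (a joint): Travel of the plunger in m: 0 is up, grows as it is pressed down, at most 0.020 (bottom, cut-out). A spring pushes it back: 2.5 N at the first touch, growing by 0.25 N per mm, so about 5 N half-way.
- plunger_top (a point): Centre of the plunger's flat top, on the eraser. The plunger is an upright cylinder 40 mm across that stands 24 mm above its collar when up (top 96 mm above the desk), with a thin metal ring round it 10 mm above the collar; half-way down its top is 86 mm above the desk. It moves straight down.
- binder_clip: Binder clip standing on the desk, a wedge 32 x 23 mm with wire handles, 43 mm high; a bystander. Origin: centre of its underside.
- note_pad: Square pad of paper notes, 76 x 76 x 8 mm, lying on the desk; a bystander. Origin: centre of its underside. Beware, not listed: the fixed desk lamp between the robot and the work. Base at x 0.29, y -0.09 (200 mm across, 50 high), thin stem to z 0.52, then a rod sloping left and up to y 0.06, z 0.69, and a wide shade over x 0.17 to 0.42, y -0.04 to 0.21, z 0.47 to 0.66. Pass it with the arm raised.
Mind the look-alikes: they are no part of the job. Leave any green look-alike of the usb_stick alone.

How it is judged:
On the way, in this order (a step that is already met when the one before it is completed fails the run):
1. the stick lies in the open drawer, let go (x of usb_stick in the frame of drawer_floor between -0.045 and 0.07 m and y of usb_stick in the frame of drawer_floor between -0.062 and 0.062 m and z of usb_stick in the frame of drawer_floor between -0.004 and 0.014 m and value of joint drawer above 0.05 m and contact force between the fingers and usb_stick below 0.05 N and linear speed of usb_stick below 0.02 m/s), for 0.1 s.
2. the drawer is fully shut with the stick in it (x of usb_stick in the frame of drawer_floor between -0.045 and 0.07 m and y of usb_stick in the frame of drawer_floor between -0.062 and 0.062 m and z of usb_stick in the frame of drawer_floor between -0.004 and 0.014 m and value of joint drawer below 0.004 m), for 0.2 s.
3. the plunger is held half-way down by the fingers (value of joint drawer below 0.004 m and value of joint plunger between 0.007 and 0.013 m and contact force between the fingers and eraser above 1.5 N), for 1.5 s.
At the end, for the whole second after the job is handed in: The stick lies inside the drawer (origin within the tray, no higher than 14 mm above its floor), the drawer is shut to within 4 mm, and the fingers hold the plunger at 7 to 13 mm of travel, pressing with more than 1.5 N (all of step 3 and x of usb_stick in the frame of drawer_floor between -0.045 and 0.07 m and y of usb_stick in the frame of drawer_floor between -0.062 and 0.062 m and z of usb_stick in the frame of drawer_floor between -0.004 and 0.014 m); the arm keeps its last pose, push and grip.
It fails at once if the plunger was pushed to the bottom (more than 17 mm) (value of joint plunger above 0.017 m).
It fails at once if the plunger was pressed while the drawer was open (value of joint plunger above 0.004 m and value of joint drawer above 0.01 m).
It fails at once if the binder clip or the note pad was shifted more than 30 mm (distance of any of binder_clip, note_pad from where it was at the start of the episode above 0.03 m).
It also fails if it takes over 72 s, if anything falls off the work surface, if the arm or the gripper's body presses on something with over 40 N, if the wrist force passes 120 N, or if a joint passes its speed limit or range.

### The arm

A 7-joint arm with a two-finger parallel gripper is mounted at the origin on the work surface; the furniture and walls round the work are solid. World frame = base frame: x ahead of the robot, y to its left, z up, the work surface at z = 0. Lengths are in m, angles in rad, forces in N, time in s.
With the tool pointing down it reaches from about 0.4 to 0.85 m from the base axis. Payload 10.4 kg.
Tool frame: the origin (TCP) lies midway between the tips of the shut fingers; the grasp point (between the pads) lies 19 mm behind it (pinch_z is the distance from the TCP to the grasp point, in m); z points along the fingers, y is the line along which they close (so a half turn about z gives the same grasp; the last joint's range is limited). The gripper opens to 87 mm and grips with 3 to 60 N. Pads are 19 mm wide; open, the fingers measure 117 mm over their backs; the gripper's body (75 mm by 190 mm) begins 51 mm behind the grasp point.
Start: joints at [1.147, 0.332, -0.065, 1.46, 0.022, 1.35, -0.088], TCP at [0.244, -0.575, 0.223] pointing down, gripper open.
Joint ranges: [-2.6, 2.6], [-0.5, 2.12], [-1.47, 1.34], [0.16, 2.42], [-1.27, 4.41], [0.06, 2.06], [-2.6, 2.6]. Speed limits (rad/s): [2.22, 2.22, 2.79, 2.79, 3.14, 3.14, 3.14].

### API

Orientations are given as a unit quaternion [x, y, z, w].
In Python, from rig import * gives the robot as it stands.
- The arm moves only by the tool send_rows, never from a script. Its argument "plan" is a list of rows, each a list of 3 entries, a list of its own where there are three numbers: the opening, from 0 (shut) to 1 (fully open), then the shift along the tool's x, y, z in m, then the turn, a rotation vector about the tool's x, y, z in degrees. In form: [[hand, [dx, dy, dz], [ax, ay, az]], ...]. A call has 1 to 20 rows; each row shifts and turns the commanded pose from where the row before left it, along the tool's axes as they then stand; what a row does not reach is not made up. A row lasts 1/12 s, in which the tool goes at most 41.7 mm and 7.16 degrees, less where a joint would pass 70% of its speed; a pose out of reach is approached as far as the arm can. A call with a gripper value outside its range is refused whole. The fingers move at their own pace and stop on an object; "force" is the grip in N (left out, the last holds). Time passes only in rows, so rows that do not move let the fingers close. It gives the time, the measured TCP pose, the force, the opening and the grip force at its end, in the units of the state.
- read_state(): the state, without advancing time (a new reading comes with each control period).
- camera(name): name is "scene" or "top" or "wrist"; returns a dict with "img" (420x560x3 uint8, blue, green, red), "z_map" (420x560 float32, m along the optical axis (not along the pixel's ray), 0 where there is no reading), "camera_matrix" (3x3 intrinsics, pixels), "dist" ([k1, k2, p1, p2, k3] as OpenCV has them; the pictures are not rectified), "rvec" (rotation vector, rad) and "tvec" (3), from world to camera coordinates, as OpenCV has them. Camera axes: x right, y down, z forward; pixel columns grow to the right and rows downward; lengths in m; the calibration is good to about 2 mm. A picture is of the moment at which its call begins.
- sign_off(): hands the job in; it is judged then, once.
The state is a dict: "clock": time; "joints": joint angles; "dq": joint speeds; "effort": joint torques, N m; "ee_pos": TCP position; "tool_rot": TCP orientation; "wrist_force": force on the tool from outside, world axes, zero at the start; "ft_torque": the same for the moment, N m; "opening": finger opening in m; "grip_force": force on a finger pad.
Only numpy, scipy, OpenCV 4.12 (cv2) and the standard library are available. Lean on these libraries where they do the work, as an engineer would, in place of code of your own. Each camera call takes 0.05 s, during which the arm holds its last target. There are 200 camera calls.

## Working session

There is one attempt and no reset: what is moved stays moved. The work goes in short steps, Python scripts to look and compute and a tool call to move; the robot and the scene stay as the last step left them, time stands still between calls to the robot, and variables do not carry over. Pictures are saved under pics/ and viewed, at most 10 in all, crops included, and the job is handed in when it is done.

Besides the shell and the picture viewer there is one more tool, called after ">>>" in YAML: its name, and indented under it one key for each argument. send_rows: Moves the arm, as the interface text tells. Its arguments: {"type":"object","properties":{"plan":{"type":"array"},"force":{"type":"number"}},"required":["plan"]}

```bash
ls; mkdir -p pics
cat > h.py <<'E'
from rig import *
import numpy as np, cv2
from scipy.spatial.transform import Rotation as R
def cloud(c):
    K,d=c["camera_matrix"],np.array(c["dist"]); h,w=c["z_map"].shape
    u,v=np.meshgrid(np.arange(w),np.arange(h))
    p=cv2.undistortPoints(np.stack([u,v],-1).reshape(-1,1,2).astype(np.float64),np.array(K),d).reshape(h,w,2)
    z=c["z_map"][...,None]
    P=np.concatenate([p*z,z],-1)
    M=cv2.Rodrigues(np.array(c["rvec"]).astype(float))[0]
    W=(P-np.array(c["tvec"]).reshape(3))@M
    W[c["z_map"]==0]=np.nan
    return W
def ray(c,uv,zp):
    p=cv2.undistortPoints(np.array(uv,float).reshape(-1,1,2),np.array(c["camera_matrix"]),np.array(c["dist"])).reshape(-1,2)
    M=cv2.Rodrigues(np.array(c["rvec"]).astype(float))[0]; t=np.array(c["tvec"]).reshape(3)
    d=np.c_[p,np.ones(len(p))]@M; o=-M.T@t
    return o+d*((zp-o[2])/d[:,2])[:,None]
E
python3 - <<'E'
from h import *
import pickle
a={n:camera(n) for n in("scene","top")}
pickle.dump(a,open("a.pkl","wb"))
cv2.imwrite("pics/s.png",a["scene"]["img"]);cv2.imwrite("pics/t.png",a["top"]["img"])
s=read_state();print(s)
E
```

```text
pics
{'clock': 0.1, 'joints': array([ 1.14737566,  0.33279953, -0.06471852,  1.46084619,  0.02159114,
        1.34986505, -0.08843498]), 'dq': array([-1.36230670e-03, -6.14231224e-04,  1.20792379e-03, -2.95694228e-03,
       -1.11852694e-03,  2.93225527e-04, -9.12658591e-05]), 'effort': array([ 1.14737330e-03, -6.24542499e+01,  2.42549856e-02, -3.90713847e+01,
       -6.14385610e-02,  3.66039842e-02,  9.79799188e-05]), 'ee_pos': array([ 0.24374084, -0.57515416,  0.22184456]), 'tool_rot': array([ 9.79974880e-01,  1.99120219e-01, -1.40754436e-04, -5.95130253e-04]), 'wrist_force': array([-1.22884392, -0.28462381, -0.89059874]), 'ft_torque': array([-0.0236672 , -0.00349529,  0.03125451]), 'grip_force': 0.0, 'opening': 0.0865696192546134}
```

View pics/s.png

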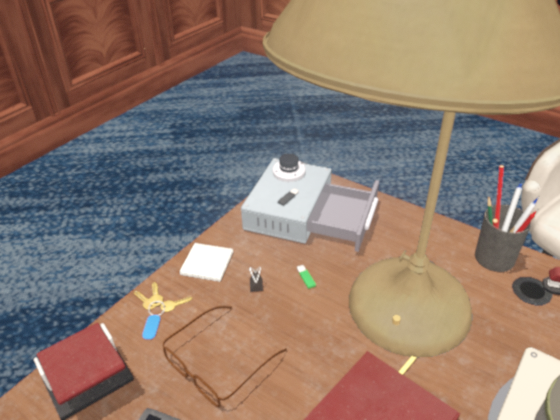

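View pics/t.png

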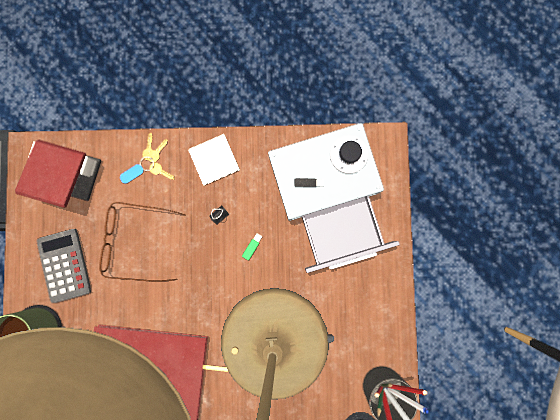

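The scene view shows the eraser at about (288,200) with the stick at (288,197). In the top view the roof is around (325,170), the dark stick at (307,183), the plunger at (350,152), the drawer at (345,235), and the pull at (353,258). The green look-alike is on the desk at (252,246), the clip at (219,214) and the pad at (214,159). The dark stick on the roof fits the description.

Run:
```python
from h import *
import pickle
a=pickle.load(open("a.pkl","rb"));c=a["top"];W=cloud(c);img=c["img"]
for n,p in dict(roof=(300,160),stick=(307,183),plug=(318,183),plg=(350,152),tray=(345,230),pull=(353,258),pad=(214,159),clip=(219,214),green=(252,246)).items(): print(n,W[p[1],p[0]].round(4))
z=W[...,2]; u,v=np.meshgrid(np.arange(560),np.arange(420)); roi=(u>255)&(u<405)&(v>118)&(v<285)
m=(roi&(z>.054)&(z<.066)).astype(np.uint8)
m=cv2.morphologyEx(m,cv2.MORPH_CLOSE,np.ones((3,3)))
cs=max(cv2.findContours(m,cv2.RETR_EXTERNAL,cv2.CHAIN_APPROX_NONE)[0],key=cv2.contourArea)
P=ray(c,cs.reshape(-1,2),.06)[:,:2]
r=cv2.minAreaRect(P.astype(np.float32)*1000);print("roof rect mm",r);print(cv2.boxPoints(r).round(1))
m=roi&(z>.085)&(z<.105)
Q=ray(c,np.argwhere(m)[:,::-1],.096)[:,:2];r=cv2.minEnclosingCircle(Q.astype(np.float32)*1000);print("plunger",r,np.nanmedian(z[m]))
g=img.astype(int).max(-1)
m=((u>285)&(u<330)&(v>172)&(v<195)&(g<150)).astype(np.uint8)
mh=((u>285)&(u<330)&(v>172)&(v<195)&(z>.0635))
for k in(m,mh):
  Q=ray(c,np.argwhere(k)[:,::-1],.068)[:,:2];print("stick",k.sum(),cv2.minAreaRect(Q.astype(np.float32)*1000))
big=cv2.resize(img[118:285,255:410],None,fx=3.6,fy=3.6,interpolation=cv2.INTER_CUBIC);cv2.imwrite("pics/crop.png",big)
```

```text
roof [ 0.6342 -0.1449  0.0621]
stick [ 0.5912 -0.1563  0.0685]
plug [ 0.5908 -0.1759  0.0679]
plg [ 0.6394 -0.2305  0.099 ]
tray [ 0.5072 -0.2266  0.0226]
pull [ 0.456  -0.2355  0.0547]
pad [0.6498 0.0198 0.009 ]
clip [0.542  0.009  0.0236]
green [ 0.4807 -0.0511  0.0069]
roof rect mm ((613.8864135742188, -189.529296875), (129.71038818359375, 179.3578643798828), 15.838258743286133)
[[ 527.  -121. ]
 [ 576.  -293.5]
 [ 700.8 -258.1]
 [ 651.8  -85.6]]
plunger ((639.989990234375, -231.32626342773438), 20.641504287719727) 0.09733792914148157
stick 185 ((593.1356201171875, -152.74110412597656), (39.353546142578125, 14.44730281829834), 88.6644287109375)
stick 313 ((590.3302001953125, -157.99801635742188), (75.09165954589844, 37.865787506103516), 88.60234832763672)
```

View pics/crop.png

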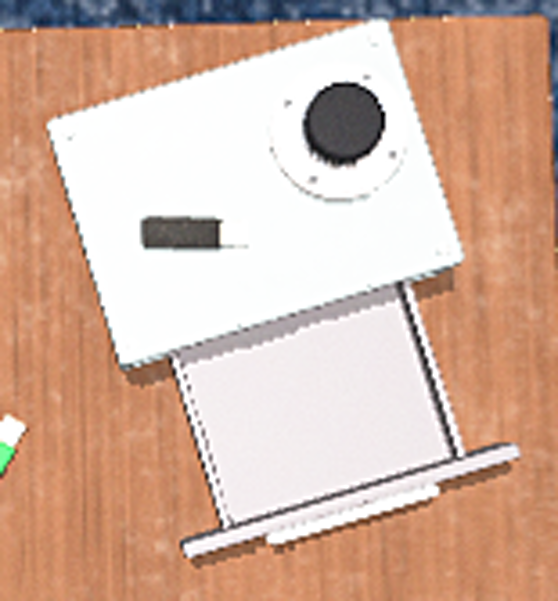

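The crop shows one dark stick on the roof, with its case at crop (180,232) and its pale plug pointing right at (233,245). It is on the roof's left part and is not green, so it's the target. The roof rectangle (130×179 mm) and the plunger (640,-231, predicted 641,-232) both match the given sizes.

I'll raise the tool and turn it first.

>>> send_rows:
  plan:
    - [1,[0,0,-0.02],[0,0,-5.5]]
    - [1,[0,0,-0.02],[0,0,-5.5]]
    - [1,[0,0,-0.02],[0,0,-5.5]]
    - [1,[0,0,-0.02],[0,0,-5.5]]
    - [1,[0,0,-0.02],[0,0,-5.5]]
    - [1,[0,0,-0.02],[0,0,-5.5]]
    - [1,[0,0,-0.02],[0,0,-5.5]]
    - [1,[0,0,-0.02],[0,0,-5.5]]
    - [1,[0,0,-0.02],[0,0,-5.5]]
    - [1,[0,0,-0.02],[0,0,-5.5]]
    - [1,[0,0,-0.02],[0,0,-5.5]]
    - [1,[0,0,-0.02],[0,0,-5.2]]
    - [1,[0,0,0],[0,0,0]]
    - [1,[0,0,0],[0,0,0]]

```text
clock: 1.27
ee_pos: [0.2441, -0.5757, 0.4629]
tool_rot: [0.716, 0.698, -0.0, 0.001]
wrist_force: [-0.1, -0.1, -0.2]
opening: 0.087
grip_force: 0.0
```

>>> send_rows:
  plan:
    - [1,[0.02,0.025,0],[0,0,0]]
    - [1,[0.02,0.025,0],[0,0,0]]
    - [1,[0.02,0.025,0],[0,0,0]]
    - [1,[0.02,0.025,0],[0,0,0]]
    - [1,[0.02,0.025,0],[0,0,0]]
    - [1,[0.02,0.025,0],[0,0,0]]
    - [1,[0.02,0.025,0],[0,0,0]]
    - [1,[0.02,0.025,0],[0,0,0]]
    - [1,[0.02,0.025,0],[0,0,0]]
    - [1,[0.02,0.025,0],[0,0,0]]
    - [1,[0,0,0],[0,0,0]]

```text
clock: 2.18
ee_pos: [0.5032, -0.3755, 0.46]
tool_rot: [0.713, 0.701, 0.001, -0.002]
wrist_force: [-0.2, 0.3, -0.8]
opening: 0.087
grip_force: 0.0
```

```bash
cat > arm.py <<'E'
from h import *
c=camera("top");W=cloud(c);s=read_state()
print(s["joints"].round(3),s["ee_pos"].round(4))
W=W.reshape(-1,3);W=W[W[:,2]>.45]
# arm top surface: azimuth/height by radius
for x in np.arange(.05,.75,.05):
    k=W[(abs(W[:,0]-x)<.01)]
    ys=np.arange(-.5,.25,.05)
    print("x%.2f"%x,["%.2f"%k[abs(k[:,1]-y)<.025][:,2].max() if (abs(k[:,1]-y)<.025).any() else "  - " for y in ys])
E
python3 arm.py
python3 -c "
from h import *
cv2.imwrite('pics/s2.png',camera('scene')['img'])"
```

```text
[ 0.784  0.375 -0.339  0.925  0.126  1.862  0.484] [ 0.5009 -0.3782  0.4603]
x0.05 ['  - ', '  - ', '  - ', '  - ', '  - ', '  - ', '  - ', '  - ', '  - ', '  - ', '  - ', '  - ', '  - ', '  - ', '  - ']
x0.10 ['  - ', '  - ', '  - ', '  - ', '  - ', '  - ', '  - ', '  - ', '  - ', '  - ', '  - ', '  - ', '  - ', '  - ', '  - ']
x0.15 ['  - ', '  - ', '  - ', '  - ', '  - ', '  - ', '  - ', '  - ', '  - ', '  - ', '  - ', '  - ', '  - ', '  - ', '  - ']
x0.20 ['  - ', '  - ', '  - ', '  - ', '  - ', '  - ', '  - ', '  - ', '  - ', '  - ', '  - ', '  - ', '  - ', '  - ', '  - ']
x0.25 ['  - ', '  - ', '  - ', '  - ', '  - ', '  - ', '  - ', '  - ', '  - ', '  - ', '  - ', '  - ', '  - ', '  - ', '  - ']
x0.30 ['  - ', '  - ', '  - ', '  - ', '  - ', '  - ', '  - ', '  - ', '  - ', '  - ', '  - ', '  - ', '  - ', '  - ', '  - ']
x0.35 ['  - ', '  - ', '  - ', '  - ', '  - ', '  - ', '  - ', '  - ', '  - ', '0.49', '0.56', '0.56', '  - ', '  - ', '  - ']
x0.40 ['  - ', '  - ', '  - ', '  - ', '  - ', '  - ', '  - ', '  - ', '  - ', '  - ', '0.51', '0.54', '0.54', '  - ', '  - ']
x0.45 ['  - ', '  - ', '  - ', '0.47', '  - ', '  - ', '  - ', '  - ', '  - ', '  - ', '  - ', '  - ', '  - ', '  - ', '  - ']
x0.50 ['  - ', '  - ', '  - ', '  - ', '  - ', '  - ', '  - ', '  - ', '  - ', '  - ', '  - ', '  - ', '  - ', '  - ', '  - ']
x0.55 ['  - ', '  - ', '0.46', '0.48', '  - ', '  - ', '  - ', '  - ', '  - ', '  - ', '  - ', '  - ', '  - ', '  - ', '  - ']
x0.60 ['  - ', '  - ', '  - ', '  - ', '  - ', '  - ', '  - ', '  - ', '  - ', '  - ', '  - ', '  - ', '  - ', '  - ', '  - ']
x0.65 ['  - ', '  - ', '  - ', '  - ', '  - ', '  - ', '  - ', '  - ', '  - ', '  - ', '  - ', '  - ', '  - ', '  - ', '  - ']
x0.70 ['  - ', '  - ', '  - ', '  - ', '  - ', '  - ', '  - ', '  - ', '  - ', '  - ', '  - ', '  - ', '  - ', '  - ', '  - ']
```

View pics/s2.png

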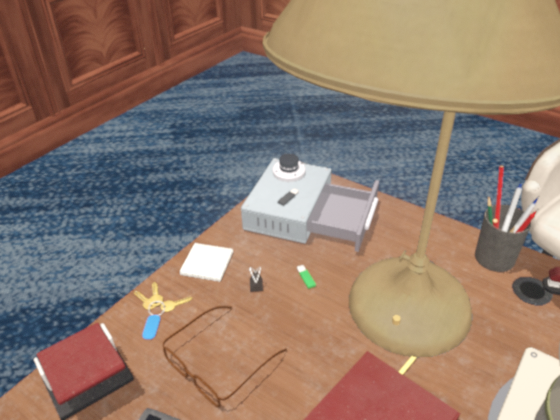

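The scene view hasn't changed; the arm is hidden behind the shade and the lamp is untouched. Next I'll continue to above the stick, still raised.

>>> send_rows:
  plan:
    - [1,[0.02,0.008,0],[0,0,0]]
    - [1,[0.02,0.008,0],[0,0,0]]
    - [1,[0.02,0.008,0],[0,0,0]]
    - [1,[0.02,0.008,0],[0,0,0]]
    - [1,[0.02,0.008,0],[0,0,0]]
    - [1,[0.02,0.008,0],[0,0,0]]
    - [1,[0.02,0.008,0],[0,0,0]]
    - [1,[0.02,0.008,0],[0,0,0]]
    - [1,[0.02,0.008,0],[0,0,0]]
    - [1,[0.02,0.008,0],[0,0,0]]
    - [1,[0.02,0.008,0],[0,0,0]]
    - [1,[0,0,0],[0,0,0]]
    - [1,[0,0,0],[0,0,0]]

```text
clock: 3.37
ee_pos: [0.5913, -0.1638, 0.4619]
tool_rot: [0.715, 0.699, -0.0, -0.0]
wrist_force: [-0.1, 0.6, -0.8]
opening: 0.0872
grip_force: 0.0
```

```bash
cat > fk.py <<'E'
from h import *
s=read_state();q=s["joints"]
L1,L2=.42,.5;h=.36
B=R.from_euler('z',-q[0])*R.from_euler('y',q[1]); e=B.apply([0,0,L1])+[0,0,h]
for sg in(1,-1):
  w=e+(B*R.from_euler('z',sg*q[2])*R.from_euler('y',q[3])).apply([0,0,L2])
  t=(.29-e[0])/(w[0]-e[0]); print(sg,"elbow",e.round(3),"wrist",w.round(3),"at x.29",(e+t*(w-e)).round(3))
print(q.round(3),s["ee_pos"].round(4),R.from_quat(s["tool_rot"]).as_matrix().round(3).tolist(),s["wrist_force"].round(1))
E
python3 fk.py
```

```text
1 elbow [ 0.127 -0.066  0.755] wrist [ 0.442 -0.428  0.895] at x.29 [ 0.29  -0.254  0.827]
-1 elbow [ 0.127 -0.066  0.755] wrist [ 0.604 -0.117  0.895] at x.29 [ 0.29  -0.084  0.803]
[ 0.481  0.348 -0.44   0.967  0.152  1.856  0.083] [ 0.5913 -0.1638  0.4619] [[0.024, 1.0, -0.001], [1.0, -0.024, -0.0], [-0.0, -0.001, -1.0]] [-0.1  0.6 -0.8]
```

Run:
```python
from h import *
import pickle
a=pickle.load(open("a.pkl","rb"))
for n in("top","scene"):
  c=camera(n);M=cv2.Rodrigues(np.array(c["rvec"]).astype(float))[0];print(n,"cam at",(-M.T@np.array(c["tvec"]).reshape(3)).round(3))
  d=np.abs(c["img"].astype(int)-a[n]["img"]).max(-1)>40
  W=cloud(c);k=d&(W[...,2]>.1)
  print(k.sum(),[ (W[k][:,i].min().round(3),W[k][:,i].max().round(3)) for i in range(3)] if k.any() else "")
  cv2.imwrite("pics/%s3.png"%n,c["img"])
```

```text
top cam at [ 0.481 -0.123  0.917]
146822 [(np.float64(0.332), np.float64(0.526)), (np.float64(-0.179), np.float64(0.372)), (np.float64(0.1), np.float64(0.845))]
scene cam at [0.142 0.48  0.667]
28 [(np.float64(0.082), np.float64(0.239)), (np.float64(-0.26), np.float64(0.038)), (np.float64(0.101), np.float64(0.18))]
```

View pics/top3.png

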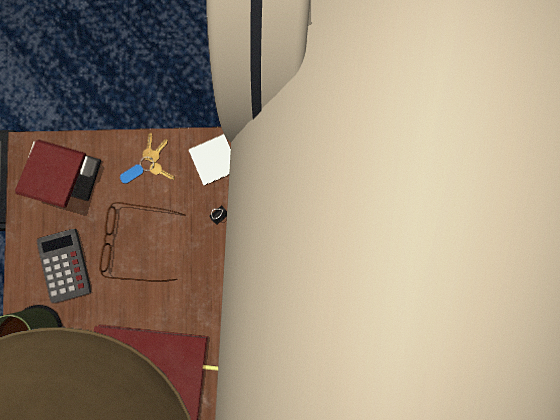

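The top view is filled by the forearm, whose left edge runs from (230,140) to (215,420). The shade at the lower left is clear of it. I'll read the forearm's edge and heights from the depth map.

```bash
cat > fore.py <<'E'
from h import *
c=camera("top");W=cloud(c);z=c["z_map"]
print("cam z",.917)
for v in(150,250,330,400):
  for u in(222,226,232,240,280,350,420,500,550):
    if W[v,u,2]>.45: print(v,u,W[v,u].round(3),end=" ")
  print()
E
python3 fore.py
```

```text
cam z 0.917
150 240 [ 0.504 -0.112  0.807] 150 280 [ 0.5   -0.121  0.821] 150 350 [ 0.498 -0.134  0.832] 150 420 [ 0.497 -0.145  0.835] 150 500 [ 0.496 -0.159  0.836] 150 550 [ 0.496 -0.168  0.834] 
250 232 [ 0.48  -0.108  0.796] 250 240 [ 0.48  -0.111  0.805] 250 280 [ 0.48  -0.121  0.818] 250 350 [ 0.48  -0.134  0.827] 250 420 [ 0.48  -0.146  0.83 ] 250 500 [ 0.48 -0.16  0.83] 250 550 [ 0.479 -0.169  0.829] 
330 226 [ 0.459 -0.106  0.79 ] 330 232 [ 0.46  -0.108  0.796] 330 240 [ 0.461 -0.11   0.801] 330 280 [ 0.463 -0.12   0.815] 330 350 [ 0.465 -0.134  0.823] 330 420 [ 0.465 -0.146  0.827] 330 500 [ 0.465 -0.161  0.826] 330 550 [ 0.464 -0.172  0.823] 
400 222 [ 0.44  -0.103  0.784] 400 226 [ 0.441 -0.105  0.79 ] 400 232 [ 0.443 -0.108  0.794] 400 240 [ 0.444 -0.11   0.799] 400 280 [ 0.447 -0.12   0.809] 400 350 [ 0.45  -0.134  0.819] 400 420 [ 0.452 -0.147  0.823] 400 500 [ 0.451 -0.162  0.821] 400 550 [ 0.45  -0.174  0.817]
```

>>> send_rows:
  plan:
    - [1,[0.004,0.002,0.02],[0,0,0]]
    - [1,[0,0,0.03],[0,0,0]]
    - [1,[0,0,0.03],[0,0,0]]
    - [1,[0,0,0.03],[0,0,0]]
    - [1,[0,0,0.03],[0,0,0]]
    - [1,[0,0,0.03],[0,0,0]]
    - [1,[0,0,0.03],[0,0,0]]
    - [1,[0,0,0],[0,0,0]]
    - [1,[0,0,0],[0,0,0]]

```text
clock: 4.27
ee_pos: [0.5926, -0.1608, 0.2621]
tool_rot: [0.716, 0.698, -0.001, -0.001]
wrist_force: [-0.2, 0.0, 0.8]
opening: 0.0871
grip_force: 0.0
```

```bash
cat > fore.py <<'E'
from h import *
c=camera("top");W=cloud(c).reshape(-1,3);W=W[W[:,2]>.45]
for x in(.35,.38,.41,.44,.48,.52):
  k=W[(abs(W[:,0]-x)<.004)&(W[:,1]<-.05)]
  if len(k): print(x,"y",k[:,1].min().round(3),k[:,1].max().round(3),"crown",k[k[:,2].argmax()].round(3),"edge",k[k[:,1].argmax()].round(3))
E
python3 fore.py; python3 fk.py
```

```text
0.41 y -0.189 -0.097 crown [ 0.413 -0.138  0.69 ] edge [ 0.411 -0.097  0.645]
0.44 y -0.193 -0.1 crown [ 0.436 -0.148  0.686] edge [ 0.442 -0.1    0.641]
0.48 y -0.196 -0.104 crown [ 0.476 -0.147  0.68 ] edge [ 0.482 -0.104  0.635]
0.52 y -0.202 -0.107 crown [ 0.516 -0.158  0.675] edge [ 0.516 -0.107  0.649]
1 elbow [ 0.116 -0.069  0.758] wrist [ 0.39  -0.482  0.693] at x.29 [ 0.29  -0.331  0.716]
-1 elbow [ 0.116 -0.069  0.758] wrist [ 0.609 -0.114  0.693] at x.29 [ 0.29  -0.085  0.735]
[ 0.538  0.326 -0.448  1.407  0.141  1.439  0.067] [ 0.5937 -0.1606  0.264 ] [[0.025, 1.0, 0.001], [1.0, -0.025, -0.001], [-0.0, 0.001, -1.0]] [ 0.1 -0.3  1.6]
```

>>> send_rows:
  plan:
    - [1,[0,0,0.02],[0,0,0]]
    - [1,[0,0,0.02],[0,0,0]]
    - [1,[0,0,0.02],[0,0,0]]
    - [1,[0,0,0.02],[0,0,0]]
    - [1,[0,0,0.02],[0,0,0]]
    - [1,[0,0,0.02],[0,0,0]]
    - [1,[0,0,0],[0,0,0]]
    - [1,[0,0,0],[0,0,0]]

```text
clock: 4.98
ee_pos: [0.5944, -0.16, 0.1443]
tool_rot: [0.715, 0.699, 0.0, 0.001]
wrist_force: [1.0, -0.2, 1.1]
opening: 0.087
grip_force: 0.0
```

```bash
python3 fore.py; python3 fk.py
python3 - <<'E'
from h import *
c=camera("wrist");cv2.imwrite("pics/w.png",c["img"]);W=cloud(c);print(np.nanmin(W[...,2]))
g=c["img"].astype(int).max(-1);m=((W[...,2]>.062)&(W[...,2]<.075)&(g<130)&(abs(W[...,0]-.593)<.05)&(abs(W[...,1]+.16)<.05))
P=W[m];print(m.sum(),cv2.minAreaRect(P[:,:2].astype(np.float32)*1000))
E
```

```text
0.38 y -0.192 -0.1 crown [ 0.38  -0.145  0.629] edge [ 0.382 -0.1    0.583]
0.41 y -0.194 -0.102 crown [ 0.407 -0.15   0.619] edge [ 0.413 -0.102  0.57 ]
0.44 y -0.195 -0.103 crown [ 0.436 -0.152  0.608] edge [ 0.437 -0.103  0.562]
0.48 y -0.198 -0.106 crown [ 0.477 -0.148  0.593] edge [ 0.484 -0.106  0.544]
0.52 y -0.203 -0.108 crown [ 0.518 -0.159  0.578] edge [ 0.516 -0.108  0.538]
1 elbow [ 0.14  -0.083  0.747] wrist [ 0.391 -0.479  0.573] at x.29 [ 0.29  -0.32   0.643]
-1 elbow [ 0.14  -0.083  0.747] wrist [ 0.608 -0.113  0.573] at x.29 [ 0.29  -0.092  0.691]
[ 0.535  0.398 -0.44   1.569  0.178  1.212  0.039] [ 0.5949 -0.1599  0.1451] [[0.024, 1.0, 0.003], [1.0, -0.024, -0.001], [-0.001, 0.003, -1.0]] [1.  0.5 0. ]
-0.7511256248609378
902 ((591.8276977539062, -151.12745666503906), (39.20341491699219, 15.795759201049805), 88.35030364990234)
```

View pics/w.png

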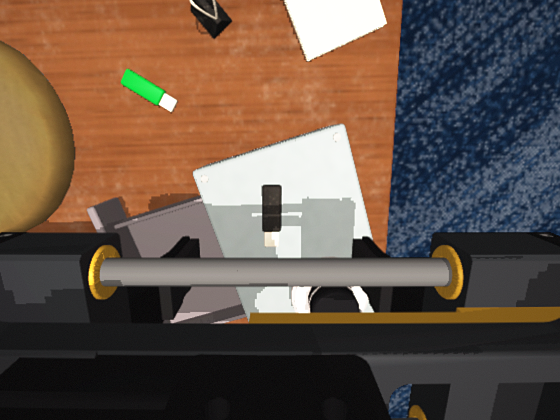

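The wrist view shows the dark stick at (271,207), its case measuring 39×16 mm, and the plunger at (335,298), clear of the fingers. The forearm clears the stem, so I'll descend and grip.

>>> send_rows:
  plan:
    - [1,[0.003,-0.003,0.015],[0,0,0]]
    - [0.6,[0,0,0.02],[0,0,0]]
    - [0.6,[0,0,0.02],[0,0,0]]
    - [0.6,[0,0,0.015],[0,0,0]]
    - [0.6,[0,0,0.01],[0,0,0]]
    - [0.6,[0,0,0.002],[0,0,0]]
    - [0.6,[0,0,0],[0,0,0]]
    - [0,[0,0,0],[0,0,0]]
    - [0,[0,0,0],[0,0,0]]
    - [0,[0,0,0],[0,0,0]]
    - [0,[0,0,0],[0,0,0]]
    - [0,[0,0,0],[0,0,0]]
    - [0,[0,0,0],[0,0,0]]
    - [0,[0,0,0],[0,0,0]]
  force: 15

```text
clock: 6.25
ee_pos: [0.5908, -0.1565, 0.0607]
tool_rot: [0.715, 0.699, 0.0, 0.0]
wrist_force: [-0.5, -0.3, 0.6]
opening: 0.0158
grip_force: 15.0
```

>>> send_rows:
  plan:
    - [0,[0,0,-0.02],[0,0,0]]
    - [0,[0,0,-0.02],[0,0,0]]
    - [0,[0,0,-0.02],[0,0,0]]
    - [0,[-0.009,-0.0145,0],[0,0,0]]
    - [0,[-0.009,-0.0145,0],[0,0,0]]
    - [0,[-0.009,-0.0145,0],[0,0,0]]
    - [0,[-0.009,-0.0145,0],[0,0,0]]
    - [0,[-0.009,-0.0145,0],[0,0,0]]
    - [0,[-0.009,-0.0145,0],[0,0,0]]
    - [0,[0,0,0],[0,0,-5.8]]
    - [0,[0,0,0],[0,0,-5.8]]
    - [0,[0,0,0],[0,0,-5.8]]
    - [0,[0,0,0],[0,0,0]]
    - [0,[0,0,0],[0,0,0]]

```text
clock: 7.42
ee_pos: [0.5025, -0.2084, 0.1206]
tool_rot: [0.603, 0.798, 0.0, -0.0]
wrist_force: [-0.3, 0.7, -1.3]
opening: 0.0159
grip_force: 15.0
```

```bash
python3 fore.py; python3 fk.py
python3 - <<'E'
from h import *
a=__import__("pickle").load(open("a.pkl","rb"))["top"];W=cloud(a)
E0=np.array([.6139,-.1895]);t=np.deg2rad(15.84);X=np.array([np.cos(t),np.sin(t)]);Y=np.array([-X[1],X[0]])
k=W.reshape(-1,3);k=k[(k[:,2]>.048)&(k[:,2]<.06)];e=(k[:,:2]-E0)@np.c_[X,Y]
s=(e[:,0]<-.12)&(e[:,0]>-.2)&(abs(e[:,1])<.08);print("panel top x in eraser",np.percentile(e[s,0],[2,50,98]).round(4))
p=read_state()["ee_pos"];print("tcp in eraser",((p[:2]-E0)@np.c_[X,Y]).round(4))
E
```

```text
0.35 y -0.129 -0.129 crown [ 0.353 -0.129  0.55 ] edge [ 0.353 -0.129  0.55 ]
0.38 y -0.227 -0.134 crown [ 0.376 -0.171  0.591] edge [ 0.376 -0.134  0.548]
0.41 y -0.232 -0.14 crown [ 0.407 -0.182  0.576] edge [ 0.406 -0.14   0.532]
0.44 y -0.244 -0.146 crown [ 0.437 -0.181  0.561] edge [ 0.437 -0.146  0.506]
0.48 y -0.252 -0.152 crown [ 0.477 -0.163  0.542] edge [ 0.479 -0.152  0.479]
0.52 y -0.261 -0.16 crown [ 0.516 -0.167  0.527] edge [ 0.517 -0.16   0.463]
1 elbow [ 0.086 -0.074  0.764] wrist [ 0.24  -0.496  0.545] at x.29 [ 0.29  -0.634  0.474]
-1 elbow [ 0.086 -0.074  0.764] wrist [ 0.526 -0.166  0.545] at x.29 [ 0.29  -0.117  0.663]
[ 0.713  0.274 -0.464  1.782  0.135  1.117  0.482] [ 0.5025 -0.2084  0.1205] [[-0.273, 0.962, 0.0], [0.962, 0.273, 0.0], [0.0, 0.0, -1.0]] [-0.5 -0.2  0.2]
panel top x in eraser [-0.1654 -0.1613 -0.1576]
tcp in eraser [-0.1123  0.0122]
```

>>> send_rows:
  plan:
    - [0,[0,0,0.015],[0,0,0]]
    - [0,[0,0,0.02],[0,0,0]]
    - [0,[0,0,0.02],[0,0,0]]
    - [0,[0,0,0.02],[0,0,0]]
    - [0,[0,0,0.015],[0,0,0]]
    - [0,[0,0,0.008],[0,0,0]]
    - [0,[0,0,0.002],[0,0,0]]
    - [0,[0,0,0],[0,0,0]]
    - [0,[0,0,0],[0,0,0]]

```text
clock: 8.22
ee_pos: [0.5032, -0.2086, 0.0215]
tool_rot: [0.602, 0.799, 0.0, 0.001]
wrist_force: [0.5, 0.2, -0.3]
opening: 0.0156
grip_force: 15.0
```

>>> send_rows:
  plan:
    - [0,[0,0,0.002],[0,0,0]]
    - [0,[0,0,0],[0,0,0]]
    - [0.3,[0,0,0],[0,0,0]]
    - [0.3,[0,0,0],[0,0,0]]
    - [0.3,[0,0,0],[0,0,0]]
    - [0.3,[0,0,0],[0,0,0]]
    - [0.3,[0,0,0],[0,0,0]]
    - [0.3,[0,0,-0.01],[0,0,0]]
    - [0.3,[0,0,-0.02],[0,0,0]]
    - [0.3,[0,0,-0.03],[0,0,0]]
    - [0.3,[0,0,-0.03],[0,0,0]]
    - [0.3,[0,0,-0.02],[0,0,0]]
    - [0.3,[0,0,0],[0,0,0]]

```text
clock: 9.3
ee_pos: [0.505, -0.2091, 0.134]
tool_rot: [0.601, 0.799, 0.001, 0.004]
wrist_force: [0.2, -0.2, 0.0]
opening: 0.0262
grip_force: 0.0
```

```bash
python3 - <<'E'
from h import *
c=camera("wrist");cv2.imwrite("pics/w2.png",c["img"]);W=cloud(c)
E0=np.array([.6139,-.1895]);t=np.deg2rad(15.84);X=np.array([np.cos(t),np.sin(t)]);Y=np.array([-X[1],X[0]])
e=(W[...,:2]-E0)@np.c_[X,Y]
g=c["img"].astype(int).max(-1);m=(W[...,2]>.016)&(W[...,2]<.034)&(g<90)&(e[...,0]>-.15)&(e[...,0]<-.07)&(abs(e[...,1])<.058)
m=cv2.morphologyEx(m.astype(np.uint8),cv2.MORPH_OPEN,np.ones((3,3)))>0
print(m.sum(),cv2.minAreaRect(e[m].astype(np.float32)*1000),np.median(W[m][:,2]))
E
python3 fk.py|tail -1
```

```text
740 ((-112.44184112548828, 16.870113372802734), (16.180023193359375, 40.698326110839844), 0.38574206829071045) 0.025306494868014985
[ 0.717  0.262 -0.467  1.771  0.13   1.134  0.489] [ 0.504  -0.2089  0.1316] [[-0.277, 0.961, 0.004], [0.961, 0.277, -0.002], [-0.003, 0.004, -1.0]] [ 0.3 -0.2  0.4]
```

View pics/w2.png

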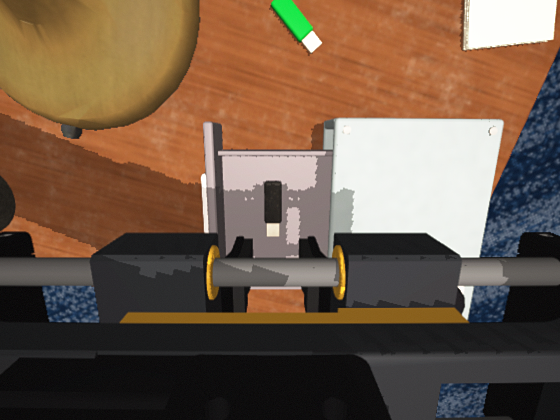

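The wrist view shows the stick lying alone in the tray at (272,205), and its measured top height of 25 mm is right. Next I'll shut the fingers, move in front of the pull and lower.

>>> send_rows:
  plan:
    - [0,[0,-0.012,0],[0,0,0]]
    - [0,[0,-0.02,0],[0,0,0]]
    - [0,[0,-0.02,0],[0,0,0]]
    - [0,[0,-0.02,0],[0,0,0]]
    - [0,[0,-0.02,0],[0,0,0]]
    - [0,[0,-0.015,0],[0,0,0]]
    - [0,[0,0,0.01],[0,0,0]]
    - [0,[0,0,0.02],[0,0,0]]
    - [0,[0,0,0.02],[0,0,0]]
    - [0,[0,0,0.02],[0,0,0]]
    - [0,[0,0,0.02],[0,0,0]]
    - [0,[0,0,0.01],[0,0,0]]
    - [0,[0,0,0],[0,0,0]]

```text
clock: 10.43
ee_pos: [0.3977, -0.2368, 0.0258]
tool_rot: [0.601, 0.799, -0.0, -0.003]
wrist_force: [-0.7, -0.8, 0.0]
opening: 0.0001
grip_force: 0.0
```

```bash
python3 fk.py|tail -2
python3 - <<'E'
from h import *
E0=np.array([.6139,-.1895]);t=np.deg2rad(15.84);X=np.array([np.cos(t),np.sin(t)]);Y=np.array([-X[1],X[0]])
print(((read_state()["ee_pos"][:2]-E0)@np.c_[X,Y]).round(4))
E
```

```text
-1 elbow [ 0.066 -0.072  0.769] wrist [ 0.428 -0.199  0.448] at x.29 [ 0.29  -0.151  0.57 ]
[ 0.829  0.234 -0.422  2.057  0.122  0.879  0.62 ] [ 0.3977 -0.2368  0.0258] [[-0.277, 0.961, -0.004], [0.961, 0.277, 0.003], [0.004, -0.003, -1.0]] [-0.7 -0.8  0. ]
[-0.2209  0.0135]
```

>>> send_rows:
  plan:
    - [0,[0,0.005,-0.003],[0,0,0]]
    - [0,[0,0.01,-0.003],[0,0,0]]
    - [0,[0,0.008,0],[0,0,0]]
    - [0,[0,0.006,0],[0,0,0]]
    - [0,[0,0.006,0],[0,0,0]]
    - [0,[0,0.006,0],[0,0,0]]
    - [0,[0,0.006,0],[0,0,0]]
    - [0,[0,0.006,0],[0,0,0]]
    - [0,[0,0.006,0],[0,0,0]]
    - [0,[0,0.006,0],[0,0,0]]
    - [0,[0,0.006,0],[0,0,0]]
    - [0,[0,0.006,0],[0,0,0]]
    - [0,[0,0.006,0],[0,0,0]]
    - [0,[0,0.006,0],[0,0,0]]
    - [0,[0,0.006,0],[0,0,0]]
    - [0,[0,0.006,0],[0,0,0]]
    - [0,[0,0.006,0],[0,0,0]]
    - [0,[0,0,0],[0,0,0]]

```text
clock: 11.93
ee_pos: [0.5039, -0.2075, 0.0346]
tool_rot: [0.601, 0.799, 0.001, 0.0]
wrist_force: [-0.2, 0.9, -0.6]
opening: 0.0006
grip_force: 0.0
```

```bash
cat > ef.py <<'E'
from h import *
E0=np.array([.6139,-.1895]);t=np.deg2rad(15.84);X=np.array([np.cos(t),np.sin(t)]);Y=np.array([-X[1],X[0]])
s=read_state();print("eraser xy",((s["ee_pos"][:2]-E0)@np.c_[X,Y]).round(4),"z",s["ee_pos"][2].round(4),"Fx",(s["wrist_force"][:2]@X).round(2),"Fz",s["wrist_force"][2].round(2))
E
python3 ef.py
```

```text
eraser xy [-0.1107  0.0127] z 0.0346 Fx 0.07 Fz -0.64
```

>>> send_rows:
  plan:
    - [0,[0,0.004,0],[0,0,0]]
    - [0,[0,0.004,0],[0,0,0]]
    - [0,[0,0.003,0],[0,0,0]]

```text
clock: 12.18
ee_pos: [0.5132, -0.205, 0.0345]
tool_rot: [0.601, 0.799, -0.0, -0.0]
wrist_force: [-1.7, 1.2, -0.3]
opening: 0.0004
grip_force: 0.8
```

```bash
python3 ef.py
python3 - <<'E'
from h import *
E0=np.array([.6139,-.1895]);t=np.deg2rad(15.84);X=np.array([np.cos(t),np.sin(t)]);Y=np.array([-X[1],X[0]])
W=cloud(camera("wrist"));e=(W[...,:2]-E0)@np.c_[X,Y]
for lo,hi,n in((.050,.0575,"panel top"),(.040,.046,"strip top")):
  k=(W[...,2]>lo)&(W[...,2]<hi)&(e[...,0]>-.18)&(e[...,0]<-.05)&(abs(e[...,1]-.06)<.025)
  if k.any():print(n,k.sum(),np.percentile(e[k][:,0],[2,25,50,75,98]).round(4))
E
```

```text
eraser xy [-0.1011  0.0126] z 0.0345 Fx -1.36 Fz -0.33
panel top 1965 [-0.0849 -0.0831 -0.0809 -0.0787 -0.0649]
strip top 418 [-0.0916 -0.089  -0.0862 -0.0849 -0.0638]
```

>>> send_rows:
  plan:
    - [0,[0,0.003,0],[0,0,0]]
    - [0,[0,0.003,0],[0,0,0]]
    - [0,[0,0.002,0],[0,0,0]]
    - [0,[0,0.001,0],[0,0,0]]
    - [0,[0,0.001,0],[0,0,0]]

```text
clock: 12.65
ee_pos: [0.5227, -0.2025, 0.0345]
tool_rot: [0.601, 0.799, -0.0, -0.0]
wrist_force: [-1.5, -0.3, 0.4]
opening: 0.0005
grip_force: 0.8
```

```bash
python3 ef.py
```

```text
eraser xy [-0.0913  0.0124] z 0.0345 Fx -1.51 Fz 0.36
```

>>> send_rows:
  plan:
    - [0,[0,0.001,0],[0,0,0]]
    - [0,[0,0.001,0],[0,0,0]]
    - [0,[0,0.001,0],[0,0,0]]

```text
clock: 12.9
ee_pos: [0.5246, -0.202, 0.0344]
tool_rot: [0.602, 0.799, -0.001, -0.001]
wrist_force: [-10.3, -0.8, 7.2]
opening: 0.0004
grip_force: 4.8
```

The force jumped to 10 N, so the drawer is at its stop. I'll back off, rise and check.

>>> send_rows:
  plan:
    - [0,[0,0,0],[0,0,0]]
    - [0,[0,0,0],[0,0,0]]
    - [0,[0,-0.008,0],[0,0,0]]
    - [0,[0,-0.012,0],[0,0,0]]
    - [0,[0,0,-0.02],[0,0,0]]
    - [0,[0,0,-0.03],[0,0,0]]
    - [0,[0,0,-0.03],[0,0,0]]
    - [0,[0,0,-0.03],[0,0,0]]
    - [0,[0,0,0],[0,0,0]]

```text
clock: 13.65
ee_pos: [0.5087, -0.2087, 0.1508]
tool_rot: [0.602, 0.799, 0.001, 0.005]
wrist_force: [0.6, 0.5, -0.3]
opening: 0.0006
grip_force: 0.0
```

```bash
python3 ef.py
python3 - <<'E'
from h import *
E0=np.array([.6139,-.1895]);t=np.deg2rad(15.84);X=np.array([np.cos(t),np.sin(t)]);Y=np.array([-X[1],X[0]])
W=cloud(camera("wrist"));e=(W[...,:2]-E0)@np.c_[X,Y]
for lo,hi,n in((.050,.0575,"panel top"),(.040,.046,"strip top")):
  k=(W[...,2]>lo)&(W[...,2]<hi)&(e[...,0]>-.18)&(e[...,0]<-.05)&(abs(e[...,1]-.05)<.035)
  if k.any():print(n,k.sum(),np.percentile(e[k][:,0],[2,25,50,75,98]).round(4))
k=(W[...,2]>.088)&(W[...,2]<.1)&(abs(e[...,0]-.015)<.03)&(abs(e[...,1]+.048)<.03)
if k.any(): print("plunger top",k.sum(),cv2.minEnclosingCircle(e[k].astype(np.float32)*1000),np.median(W[k][:,2]))
E
python3 fk.py|tail -1
```

```text
eraser xy [-0.1064  0.0102] z 0.1508 Fx 0.72 Fz -0.32
panel top 846 [-0.0734 -0.0718 -0.0696 -0.0674 -0.0652]
strip top 317 [-0.0802 -0.0781 -0.0761 -0.0738 -0.0733]
plunger top 1066 ((15.067198753356934, -48.31977844238281), 18.782255172729492) 0.09637658314457304
[ 0.707  0.251 -0.46   1.747  0.122  1.165  0.492] [ 0.5077 -0.2085  0.148 ] [[-0.276, 0.961, 0.006], [0.961, 0.276, -0.003], [-0.005, 0.005, -1.0]] [ 1.1 -0.1 -0.3]
```

The drawer is shut: the panel's front face is at -73 mm and the strip's at -80 mm. The plunger is confirmed at (15,-48) with its top at 96 mm.

>>> send_rows:
  plan:
    - [0,[-0.01,0.02,0],[0,0,0]]
    - [0,[-0.01,0.02,0],[0,0,0]]
    - [0,[-0.01,0.02,0],[0,0,0]]
    - [0,[-0.01,0.02,0],[0,0,0]]
    - [0,[-0.01,0.02,0],[0,0,0]]
    - [0,[-0.008,0.022,0],[0,0,0]]
    - [0,[0,0,0.01],[0,0,0]]
    - [0,[0,0,0.01],[0,0,0]]
    - [0,[0,0,0.01],[0,0,0]]
    - [0,[0,0,0],[0,0,0]]
    - [0,[0,0,0],[0,0,0]]

```text
clock: 14.62
ee_pos: [0.6382, -0.2295, 0.1136]
tool_rot: [0.602, 0.799, -0.001, -0.001]
wrist_force: [-0.3, -0.3, 0.1]
opening: 0.0006
grip_force: 0.0
```

```bash
python3 ef.py; python3 fore.py; python3 fk.py|tail -1
```

```text
eraser xy [ 0.0124 -0.0451] z 0.1136 Fx -0.32 Fz 0.11
0.38 y -0.239 -0.148 crown [ 0.378 -0.199  0.616] edge [ 0.376 -0.148  0.571]
0.41 y -0.244 -0.152 crown [ 0.406 -0.2    0.604] edge [ 0.406 -0.152  0.552]
0.44 y -0.248 -0.156 crown [ 0.437 -0.205  0.593] edge [ 0.436 -0.156  0.543]
0.48 y -0.252 -0.161 crown [ 0.476 -0.204  0.578] edge [ 0.476 -0.161  0.526]
0.52 y -0.258 -0.166 crown [ 0.518 -0.218  0.564] edge [ 0.516 -0.166  0.519]
[ 0.576  0.558 -0.425  1.412  0.234  1.223  0.409] [ 0.6388 -0.2296  0.1145] [[-0.276, 0.961, -0.001], [0.961, 0.276, -0.0], [-0.0, -0.001, -1.0]] [ 0.2 -0.4 -0.4]
```

Now I'll fine-centre and descend slowly to just above contact.

>>> send_rows:
  plan:
    - [0,[-0.003,0.002,0.004],[0,0,0]]
    - [0,[0,0,0.004],[0,0,0]]
    - [0,[0,0,0.004],[0,0,0]]
    - [0,[0,0,0.003],[0,0,0]]
    - [0,[0,0,0.003],[0,0,0]]
    - [0,[0,0,0.002],[0,0,0]]
    - [0,[0,0,0],[0,0,0]]
    - [0,[0,0,0],[0,0,0]]

```text
clock: 15.33
ee_pos: [0.6423, -0.2316, 0.0947]
tool_rot: [0.601, 0.799, -0.0, -0.0]
wrist_force: [-1.7, 1.3, 2.7]
opening: 0.0005
grip_force: 1.2
```

```bash
python3 ef.py
```

```text
eraser xy [ 0.0158 -0.0483] z 0.0947 Fx -1.32 Fz 2.66
```

>>> send_rows:
  plan:
    - [0,[0,0,0.001],[0,0,0]]
    - [0,[0,0,0.001],[0,0,0]]
    - [0,[0,0,0.001],[0,0,0]]
    - [0,[0,0,0.001],[0,0,0]]
    - [0,[0,0,0.001],[0,0,0]]
    - [0,[0,0,0.001],[0,0,0]]
    - [0,[0,0,0.001],[0,0,0]]
    - [0,[0,0,0],[0,0,0]]
    - [0,[0,0,0],[0,0,0]]
    - [0,[0,0,0],[0,0,0]]

```text
clock: 16.17
ee_pos: [0.6424, -0.2316, 0.0877]
tool_rot: [0.601, 0.799, 0.0, 0.0]
wrist_force: [-2.6, 0.5, 3.7]
opening: 0.0006
grip_force: 2.1
```

```bash
python3 ef.py
```

```text
eraser xy [ 0.016  -0.0483] z 0.0877 Fx -2.34 Fz 3.69
```

>>> send_rows:
  plan:
    - [0,[0,0,0.001],[0,0,0]]
    - [0,[0,0,0.0007],[0,0,0]]
    - [0,[0,0,0],[0,0,0]]
    - [0,[0,0,0],[0,0,0]]
    - [0,[0,0,0],[0,0,0]]
    - [0,[0,0,0],[0,0,0]]
    - [0,[0,0,0],[0,0,0]]
    - [0,[0,0,0],[0,0,0]]
    - [0,[0,0,0],[0,0,0]]
    - [0,[0,0,0],[0,0,0]]
    - [0,[0,0,0],[0,0,0]]
    - [0,[0,0,0],[0,0,0]]
    - [0,[0,0,0],[0,0,0]]
    - [0,[0,0,0],[0,0,0]]
    - [0,[0,0,0],[0,0,0]]
    - [0,[0,0,0],[0,0,0]]
    - [0,[0,0,0],[0,0,0]]
    - [0,[0,0,0],[0,0,0]]
    - [0,[0,0,0],[0,0,0]]
    - [0,[0,0,0],[0,0,0]]

```text
clock: 17.83
ee_pos: [0.6424, -0.2316, 0.0859]
tool_rot: [0.601, 0.799, 0.0, 0.0]
wrist_force: [-0.2, 0.8, 4.9]
opening: 0.0002
grip_force: 2.3
```

```bash
python3 - <<'E'
from h import *
E0=np.array([.6139,-.1895]);t=np.deg2rad(15.84);X=np.array([np.cos(t),np.sin(t)]);Y=np.array([-X[1],X[0]])
W=cloud(camera("wrist"));e=(W[...,:2]-E0)@np.c_[X,Y]
k=(np.hypot(e[...,0]-.015,e[...,1]+.048)<.018)&(W[...,2]<.098)&(W[...,2]>.075)
print(k.sum(),np.percentile(W[k][:,2],[10,50,90]).round(4) if k.any() else "")
k=(np.hypot(e[...,0]-.015,e[...,1]+.048)<.033)&(np.hypot(e[...,0]-.015,e[...,1]+.048)>.024)&(W[...,2]>.06)&(W[...,2]<.08)
print("collar",np.median(W[k][:,2]).round(4) if k.any() else "")
k=(W[...,2]>.050)&(W[...,2]<.0575)&(e[...,0]>-.18)&(e[...,0]<-.05)&(abs(e[...,1])<.08)
print("panel",k.sum(),np.percentile(e[k][:,0],[2,50]).round(4) if k.any() else "")
f=[]
for i in range(4): camera("wrist");f.append(read_state()["wrist_force"])
print(np.mean(f,0).round(2))
E
python3 ef.py
```

```text
573 [0.0852 0.0864 0.0949]
collar 0.0725
panel 2050 [-0.0727 -0.0696]
[-1.09  0.84  4.75]
eraser xy [ 0.0159 -0.0483] z 0.0859 Fx -1.37 Fz 4.4
```

The plunger top reads 86.4 mm (TCP at 85.9 mm), with about 4.8 N of push and the drawer still shut. I'll hold a little longer before handing in.

>>> send_rows:
  plan:
    - [0,[0,0,0],[0,0,0]]
    - [0,[0,0,0],[0,0,0]]
    - [0,[0,0,0],[0,0,0]]
    - [0,[0,0,0],[0,0,0]]
    - [0,[0,0,0],[0,0,0]]
    - [0,[0,0,0],[0,0,0]]
    - [0,[0,0,0],[0,0,0]]
    - [0,[0,0,0],[0,0,0]]
    - [0,[0,0,0],[0,0,0]]
    - [0,[0,0,0],[0,0,0]]
    - [0,[0,0,0],[0,0,0]]
    - [0,[0,0,0],[0,0,0]]

```text
clock: 19.08
ee_pos: [0.6424, -0.2316, 0.0859]
tool_rot: [0.601, 0.799, -0.0, 0.0]
wrist_force: [-0.4, 0.1, 4.0]
opening: 0.0008
grip_force: 2.3
```

```bash
python3 -c "
from rig import *
s=read_state();print(s['ee_pos'],s['wrist_force']);print(sign_off())"
```

```text
[ 0.64239641 -0.23158987  0.08585308] [-0.39615056  0.08558626  4.01554338]
the job is handed in; nothing more can be done
None
```

I put the memory stick in the drawer, pushed the drawer shut, and handed the job in at about 19 s with the plunger held about 10 mm down (4–5 N) for over 2 s; the sign-off gave no verdict.

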